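Find the portafilter with the wobbly handle and put it in the service tray

TASK

One of the three portafilters in the wooden dock has a handle that has worked loose on its neck. Find it by feel: rock the handles gently from side to side, taking the loose one back and forth through its whole play to be sure. Then lift that portafilter straight out by its steel neck and set it down gently, bowl upright, inside the metal service tray; leave the two sound ones seated in the dock and everything else where it is.

Things in the scene. Friction and masses are not known exactly. Their poses are not given: they have to be found in the camera images.
- dock: Fixed wooden block, 25 mm high, x -54 to +42 mm, 300 along y. 3 wells 100 mm apart in y (floor at z 8), each with a steel fork in front: prongs 17.5 mm apart, outer face x -58, top z 45, open upward, the necks resting in them. Handle ends lie on a bar (x -182 to -192, top z 24); 3 mm base plate below. Origin on the worktop under the middle well; x to the back, y left, z up. Who stands in which well varies.
- portafilter_a: One of three portafilters, alike in looks, docked with the handle to the front. Steel bowl 66 mm wide, rim 73 (85 over its two ears, along y), 46 high; neck; black handle to 200 mm from the bowl's axis. About 0.54 kg, centre of mass 37 mm in front of the axis. Origin: centre of bowl's underside (z 8 mm docked); x points away from the handle, z up. Raise it over 20 mm to clear the dock.
- grip_a (a point): Middle of that one's black handle (a), on its centre line: 154 mm in front of the bowl's axis, 38 mm above the worktop when docked, 62 mm in front of its joint. 27 mm wide and high here. The whole portafilter has nearly 1 mm of room each side in well and fork, so that even a sound handle moves some 4 mm each way here before it is firm. At the start all are straight to 1 mm.
- neck_a (a point): Where to grasp the steel neck of portafilter a: 76 mm in front of the bowl's axis, 30 mm above its underside. The neck is square, 16 x 16 mm, and bare from 58 mm (the fork) to 92 mm (the handle's joint) in front of the axis.
- portafilter_b: One of three portafilters, alike in looks, docked with the handle to the front. Steel bowl 66 mm wide, rim 73 (85 over its two ears, along y), 46 high; neck; black handle to 200 mm from the bowl's axis. About 0.54 kg, centre of mass 37 mm in front of the axis. Origin: centre of bowl's underside (z 8 mm docked); x points away from the handle, z up. Raise it over 20 mm to clear the dock.
- grip_b (a point): Middle of that one's black handle (b), on its centre line: 154 mm in front of the bowl's axis, 38 mm above the worktop when docked, 62 mm in front of its joint. 27 mm wide and high here. The whole portafilter has nearly 1 mm of room each side in well and fork, so that even a sound handle moves some 4 mm each way here before it is firm. At the start all are straight to 1 mm.
- neck_b (a point): Where to grasp the steel neck of portafilter b: 76 mm in front of the bowl's axis, 30 mm above its underside. The neck is square, 16 x 16 mm, and bare from 58 mm (the fork) to 92 mm (the handle's joint) in front of the axis.
- portafilter_c: One of three portafilters, alike in looks, docked with the handle to the front. Steel bowl 66 mm wide, rim 73 (85 over its two ears, along y), 46 high; neck; black handle to 200 mm from the bowl's axis. About 0.54 kg, centre of mass 37 mm in front of the axis. Origin: centre of bowl's underside (z 8 mm docked); x points away from the handle, z up. Raise it over 20 mm to clear the dock.
- grip_c (a point): Middle of that one's black handle (c), on its centre line: 154 mm in front of the bowl's axis, 38 mm above the worktop when docked, 62 mm in front of its joint. 27 mm wide and high here. The whole portafilter has nearly 1 mm of room each side in well and fork, so that even a sound handle moves some 4 mm each way here before it is firm. At the start all are straight to 1 mm.
- neck_c (a point): Where to grasp the steel neck of portafilter c: 76 mm in front of the bowl's axis, 30 mm above its underside. The neck is square, 16 x 16 mm, and bare from 58 mm (the fork) to 92 mm (the handle's joint) in front of the axis.
- handle_a: Handle of portafilter a, 108 mm long, origin on its joint at the neck's end, 92 mm in front of the bowl's axis; x points to the bowl. A sound one gives under 1 mm at its middle and springs back; the loose one swings sideways there almost without force about 7 mm each way from straight, stops hard, stays where it is left, and sags 6 mm when lifted off its rest.
- handle_b: Handle of portafilter b, 108 mm long, origin on its joint at the neck's end, 92 mm in front of the bowl's axis; x points to the bowl. A sound one gives under 1 mm at its middle and springs back; the loose one swings sideways there almost without force about 7 mm each way from straight, stops hard, stays where it is left, and sags 6 mm when lifted off its rest.
- handle_c: Handle of portafilter c, 108 mm long, origin on its joint at the neck's end, 92 mm in front of the bowl's axis; x points to the bowl. A sound one gives under 1 mm at its middle and springs back; the loose one swings sideways there almost without force about 7 mm each way from straight, stops hard, stays where it is left, and sags 6 mm when lifted off its rest.
- tray: Fixed shallow aluminium service tray, 280 x 140 mm outside, 272 x 132 mm inside, walls 16 mm high, floor 4 mm thick. Origin: on the worktop under its centre; x is its long side (away from the robot), z up. A portafilter fits lengthwise.
- counter_bell: Loose counter bell, 64 mm wide, 56 mm high, at the left front corner; leave it. Origin under its centre.
- milk_pitcher: Loose small steel milk pitcher, 86 mm wide, 94 mm high, on the black mat behind the tray; leave it. Origin under its centre.
- shot_glass_2: Loose shot glass, 49 mm wide, 62 mm high, left of the dock; leave it. Origin under its centre.
- knock_drawer_drawer (a joint): Black grounds drawer in the cabinet behind the dock, with a wooden bar; 0 is shut, grows (m) as it is pulled out toward the robot. It stands shut; leave it.

How it is judged:
By the outcome, as a careful person would: the job done as asked, in the order asked, and still so for the second after the job is handed in, with the robot touching nothing.
It also fails if it takes over 67 s, if anything falls off the work surface, if the arm or the gripper's body presses on something with over 40 N, if the wrist force passes 120 N, or if a joint passes its speed limit or range.

ROBOT

A 6-joint arm with a two-finger parallel gripper is mounted at the origin on a cart in front of the work surface, level with it; the furniture and walls round the work are solid. World frame = base frame: x ahead of the robot, y to its left, z up, the work surface at z = 0. Lengths are in m, angles in rad, forces in N, time in s.
With the tool pointing down it reaches from about 0.25 to 0.775 m from the base axis. Payload 8.9 kg.
Tool frame: the origin (TCP) lies at the very end of the fingers, on their centre line; the grasp point (between the pads) lies 19 mm behind it; z points along the fingers, y is the direction in which the jaws open and shut (so a half turn about z gives the same grasp; the last joint's range is limited). The gripper opens to 85 mm and grips with 20 to 120 N. Pads are 22 mm wide; open, the fingers measure 114 mm over their backs; the gripper's body (76 mm by 85 mm) begins 54 mm behind the grasp point. The pads swing forward as they close: fully open they stand 13 mm farther back than shut.
Start: joints at [-1.437, 0.291, -0.153, 1.127, 0, 1.431], TCP at [0.141, -0.506, 0.231] pointing down, gripper open.
Joint ranges: [-2.52, 2.52], [-0.91, 1.74], [-1.3, 1.37], [-1.96, 2.02], [-1.52, 1.47], [-3.14, 3.14]. Speed limits (rad/s): [2.22, 2.22, 2.79, 3.14, 3.14, 3.14].

INTERFACE

Orientations are given as a unit quaternion [w, x, y, z].
In Python, from cell import observe, camera, sign_off gives the robot as it stands.
- The arm moves only by the tool send_rows, never from a script. Its argument "rows" is a list of rows, each an object with "delta_pos": the shift along the tool's x, y, z in mm, a list of three; "yaw": the turn about the tool's z in degrees; "hand": the opening in per cent of the stroke, from 0 (shut) to 100 (fully open). A call has 1 to 12 rows; each row is the pose to reach, as a shift and turn from the pose commanded when the call began, along the tool's axes at that moment; what a row does not reach only later rows make up. A row lasts 1/12 s, in which the tool goes at most 41.7 mm and 7.16 degrees, less where a joint would pass 70% of its speed; a pose out of reach is approached as far as the arm can. A call with a gripper value outside its range is refused whole. The fingers move at their own pace and stop on an object; "squeeze" is the grip in N (left out, the last holds). Time passes only in rows, so rows that repeat a pose let the fingers close. It gives the time, the measured TCP pose, the force and the opening at its end, in the units of the state.
- observe(): the state, without advancing time (a new reading comes with each control period).
- camera(name): name is "side" or "top" or "wrist"; returns a dict with "frame" (400x640x3 uint8, blue, green, red), "mtx" (3x3 intrinsics, pixels), "dist_coeffs" ([k1, k2, p1, p2, k3] as OpenCV has them; the pictures are not rectified), "rvec" (rotation vector, rad) and "tvec" (3), from world to camera coordinates, as OpenCV has them; the wrist camera has in their place "mount" (4x4, takes a point from camera to tool coordinates, whose origin is the TCP and whose axes are the flange's). Camera axes: x right, y down, z forward; pixel columns grow to the right and rows downward; lengths in m; the calibration is good to about 2 mm. A picture is of the moment at which its call begins: read the wrist's pose just before it. There is no depth.
- sign_off(): hands the job in, once; it reports no verdict.
The state is a dict: "time_s": time; "joint_pos": joint angles; "qd": joint speeds; "joint_torque": joint torques, N m; "position": TCP position; "tool_rot": TCP orientation; "force": force on the tool from outside, world axes, zero at the start; "torque": the same for the moment, N m; "width": finger opening in m.
Only numpy, scipy, OpenCV 4.12 (cv2) and the standard library are available. Lean on these libraries where they do the work, as an engineer would, in place of code of your own. Each camera call takes 0.05 s, during which the arm holds its last target. There are 200 camera calls.

## Working session

There is one attempt and no reset: what is moved stays moved. The work goes in short steps, Python scripts to look and compute and a tool call to move; the robot and the scene stay as the last step left them, time stands still between calls to the robot, and variables do not carry over. Pictures are saved under pics/ and viewed, about 8 in all and at most 12, crops included, and the job is handed in when it is done.

Besides the shell and the picture viewer there is one more tool, called in YAML: its name, and indented under it one key for each argument. send_rows: Moves the arm, as the interface text tells. Its arguments: {"type":"object","properties":{"rows":{"type":"array","items":{"type":"object","properties":{"delta_pos":{"type":"array","items":{"type":"number"}},"yaw":{"type":"number"},"hand":{"type":"number"}}}},"squeeze":{"type":"number"}},"required":["rows"]}

```bash
mkdir -p pics; ls
python3 - <<'E'
from cell import observe,camera
import cv2,numpy as np,pickle
o=observe();print({k:np.round(v,4).tolist() for k,v in o.items()})
D={}
for n in ["top","side","wrist"]:
    c=camera(n);D[n]=c;cv2.imwrite(f"pics/{n}0.png",c["frame"])
    print(n,{k:np.round(v,4).tolist() for k,v in c.items() if k!="frame"})
pickle.dump((o,D),open("d0.pkl","wb"))
E
```

```text
pics
{'time_s': 0.0, 'joint_pos': [-1.4373, 0.2913, -0.1541, 1.1267, 0.0, 1.4315], 'qd': [-0.0002, -0.0008, 0.0008, -0.001, -0.001, -0.0006], 'joint_torque': [-0.0013, -53.7138, 33.1376, 0.0159, -0.0005, -0.0], 'position': [0.1414, -0.5052, 0.2307], 'tool_rot': [-0.0006, 0.9907, 0.136, 0.0], 'force': [-0.2058, -0.7384, 0.6978], 'torque': [0.0665, 0.0437, -0.0385], 'width': 0.0852}
top {'mtx': [[453.4812, 0.0, 322.1397], [0.0, 453.4812, 202.9248], [0.0, 0.0, 1.0]], 'dist_coeffs': [-0.1158, 0.0, 0.0, 0.0, 0.0], 'rvec': [2.21, -2.1537, 0.0996], 'tvec': [0.0527, 0.6293, 1.4261]}
side {'mtx': [[395.6361, 0.0, 317.3512], [0.0, 395.6361, 195.2994], [0.0, 0.0, 1.0]], 'dist_coeffs': [-0.0893, 0.0, 0.0, 0.0, 0.0], 'rvec': [0.1431, -2.776, 1.4237], 'tvec': [0.6041, 0.0485, 1.0668]}
wrist {'mtx': [[339.2283, 0.0, 316.5411], [0.0, 339.2283, 199.7516], [0.0, 0.0, 1.0]], 'dist_coeffs': [-0.0155, 0.0, 0.0, 0.0, 0.0], 'mount': [[-0.0005, -0.961, -0.2764, 0.07], [1.0, -0.0002, -0.0014, 0.0002], [0.0013, -0.2764, 0.961, -0.1426], [0.0, 0.0, 0.0, 1.0]]}
```

View pics/top0.png

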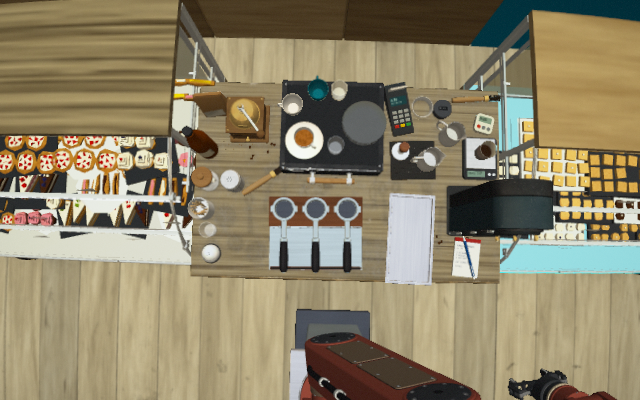

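View pics/side0.png

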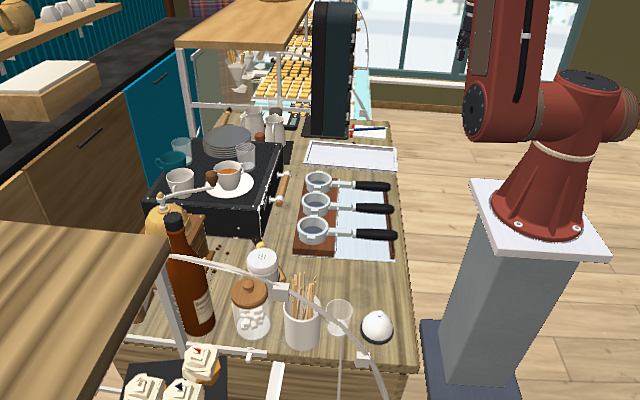

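The top view shows the three bowls at about (284,209), (316,209) and (348,209), with handle ends at about y=269. The tray spans (388,194) to (432,283). The side view shows the same bowls at about (319,181), (315,203) and (312,231). Next I'll crop both views enlarged for precise pixels.

```bash
cat > h.py <<'E'
import numpy as np,cv2
from scipy.spatial.transform import Rotation as R
def ray(c,uv,pose=None):
    n=cv2.undistortPoints(np.array([[uv]],float),c["mtx"],np.array(c["dist_coeffs"]))[0,0]
    d=np.array([*n,1.])
    if "mount" in c:
        p,q=pose;T=np.array(c["mount"]);Rt=R.from_quat([q[1],q[2],q[3],q[0]]).as_matrix()
        return Rt@T[:3,3]+p, Rt@T[:3,:3]@d
    M=cv2.Rodrigues(np.array(c["rvec"],float))[0]
    return -M.T@np.array(c["tvec"]), M.T@d
def plane(c,uv,z,pose=None):
    o,d=ray(c,uv,pose);return o+d*(z-o[2])/d[2]
def tri(*rs):
    A=np.zeros((3,3));b=np.zeros(3)
    for o,d in rs:
        d=d/np.linalg.norm(d);P=np.eye(3)-np.outer(d,d);A+=P;b+=P@o
    x=np.linalg.solve(A,b)
    return x,[np.linalg.norm(np.cross(x-o,d/np.linalg.norm(d))) for o,d in rs]
def proj(c,X,pose=None):
    if "mount" in c:
        p,q=pose;T=np.array(c["mount"]);Rt=R.from_quat([q[1],q[2],q[3],q[0]]).as_matrix()
        Rc=Rt@T[:3,:3];t=Rt@T[:3,3]+p
        rv=cv2.Rodrigues(Rc.T)[0];tv=-Rc.T@t
    else: rv,tv=np.array(c["rvec"],float),np.array(c["tvec"],float)
    return cv2.projectPoints(np.array(X,float).reshape(-1,1,3),rv,tv,c["mtx"],np.array(c["dist_coeffs"]))[0][:,0]
E
python3 - <<'E'
import pickle,cv2,numpy as np
from h import *
o,D=pickle.load(open("d0.pkl","rb"));t,s=D["top"],D["side"]
for uv,z in [((284,209),.054),((316,209),.054),((348,209),.054),((283,269),.038),((316,269),.038),((347,269),.038),((388,194),.016),((434,196),.016),((432,283),.016),((386,282),.016),((270,197),.025),((362,197),.025)]: print(uv,plane(t,uv,z).round(4))
for a,b in [((284,209),(312,231)),((316,209),(315,203)),((348,209),(319,181))]:
    print(tri(ray(t,a),ray(s,b)))
a=cv2.resize(t["frame"][180:300,255:445],None,fx=4,fy=4,interpolation=cv2.INTER_CUBIC)
cv2.imwrite("pics/topc.png",a)
E
```

```text
(284, 209) [0.6032 0.1882 0.054 ]
(316, 209) [0.6058 0.0878 0.054 ]
(348, 209) [ 0.6084 -0.0126  0.054 ]
(283, 269) [0.415  0.1868 0.038 ]
(316, 269) [0.4178 0.083  0.038 ]
(347, 269) [ 0.4201 -0.0146  0.038 ]
(388, 194) [ 0.6632 -0.1439  0.016 ]
(434, 196) [ 0.6608 -0.2951  0.016 ]
(432, 283) [ 0.3794 -0.2912  0.016 ]
(386, 282) [ 0.3801 -0.142   0.016 ]
(270, 197) [0.6426 0.2367 0.025 ]
(362, 197) [ 0.6503 -0.0587  0.025 ]
(array([0.60373689, 0.18945905, 0.03791918]), [np.float64(0.0005310311115547434), np.float64(0.000531031111554441)])
(array([0.60621624, 0.08790679, 0.04404057]), [np.float64(0.0002824537374520518), np.float64(0.0002824537374519228)])
(array([ 0.60680454, -0.013234  ,  0.04449223]), [np.float64(0.0022855646555255123), np.float64(0.0022855646555255058)])
```

View pics/topc.png

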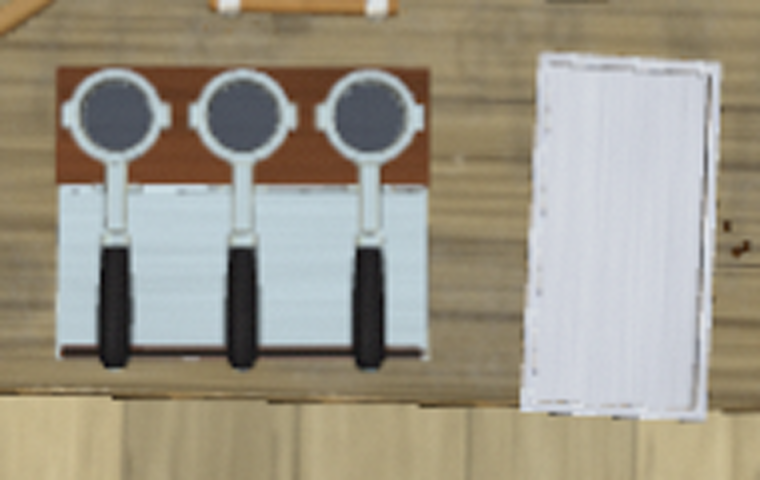

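The enlarged crop shows the bowl rims at (117,116), (243,116) and (370,116). The tray corners are at (540,53), (720,63), (706,418) and (522,410).

Run:
```python
import pickle
from h import *
o,D=pickle.load(open("d0.pkl","rb"));t=D["top"]
f=lambda p:((p[0]+.5)/4-.5+255,(p[1]+.5)/4-.5+180)
for n,L,z in [("rim",[(117,116),(243,116),(370,116)],.054),("collar",[(116,240),(243,240),(370,240)],.046),("end",[(115,355),(242,355),(369,355)],.048),("dock",[(57,67),(430,67),(57,184),(430,185)],.025),("tray",[(540,53),(720,63),(706,418),(522,410)],.016)]:
    P=np.array([plane(t,f(p),z) for p in L]);print(n,P[:,:2].round(4).tolist())
    if n=="tray":print(P.mean(0),[np.degrees(np.arctan2(*(b-a)[[1,0]])) for a,b in [(P[2],P[1]),(P[3],P[0]),(P[1],P[0]),(P[2],P[3])]],np.linalg.norm(P[0]-P[3]),np.linalg.norm(P[0]-P[1]))
q=o["tool_rot"];M=R.from_quat([*q[1:],q[0]]).as_matrix()
print(M.round(3), M.T@(np.array([.42,.087,.26])-o["position"]))
```

```text
rim [[0.6043, 0.1887], [0.6069, 0.0898], [0.6095, -0.0098]]
collar [[0.5073, 0.187], [0.51, 0.0873], [0.5125, -0.0124]]
end [[0.4176, 0.1849], [0.4203, 0.0857], [0.4227, -0.0135]]
dock [[0.6445, 0.2404], [0.6523, -0.0591], [0.5507, 0.2371], [0.5576, -0.0608]]
tray [[0.6671, -0.1492], [0.6629, -0.2971], [0.3757, -0.2884], [0.3796, -0.1392]]
[ 0.52132092 -0.21845301  0.016     ] [np.float64(-1.7472365465777642), np.float64(-1.9931636075999377), np.float64(88.39606371519217), np.float64(88.5050760813802)] 0.28761565695821617 0.1480254015246902
[[ 0.963  0.269 -0.   ]
 [ 0.269 -0.963  0.001]
 [ 0.    -0.001 -1.   ]] [ 0.42786063 -0.49522514 -0.02856288]
```

send_rows:
  rows:
    - {"delta_pos":[30,-40,-15],"yaw":3,"hand":40}
    - {"delta_pos":[60,-80,-30],"yaw":6,"hand":40}
    - {"delta_pos":[90,-110,-30],"yaw":8,"hand":40}
    - {"delta_pos":[120,-140,-30],"yaw":10,"hand":40}
    - {"delta_pos":[150,-170,-30],"yaw":12,"hand":40}
    - {"delta_pos":[190,-205,-30],"yaw":14.2,"hand":40}
    - {"delta_pos":[220,-235,-30],"yaw":14.2,"hand":40}
    - {"delta_pos":[250,-265,-30],"yaw":14.2,"hand":40}
    - {"delta_pos":[280,-295,-30],"yaw":14.2,"hand":40}
    - {"delta_pos":[310,-325,-30],"yaw":14.2,"hand":40}
    - {"delta_pos":[340,-355,-30],"yaw":14.2,"hand":40}
    - {"delta_pos":[370,-385,-30],"yaw":14.2,"hand":40}

```text
time_s: 1.15
position: [0.3756, -0.0666, 0.2614]
tool_rot: [0.0, 1.0, 0.012, 0.0]
force: [0.9, -1.4, -0.2]
width: 0.0341
```

Run:
```python
from h import *
from cell import observe
o=observe();q=o["tool_rot"];M=R.from_quat([*q[1:],q[0]]).as_matrix();print(o["position"],o["time_s"],o["width"],np.degrees(np.arctan2(M[1,0],M[0,0])))
print(M.T@(np.array([.45,.087,.26])-o["position"]))
```

```text
[ 0.37555767 -0.06659462  0.26143435] 1.15 0.03409653988881094 1.4230522624677495
[ 0.07823311 -0.15169893  0.00142766]
```

send_rows:
  rows:
    - {"delta_pos":[20,-40,0],"yaw":0,"hand":40}
    - {"delta_pos":[40,-80,0],"yaw":0,"hand":40}
    - {"delta_pos":[59,-120,0],"yaw":0,"hand":40}
    - {"delta_pos":[59,-120,0],"yaw":0,"hand":40}
    - {"delta_pos":[59,-120,0],"yaw":0,"hand":40}

```text
time_s: 1.57
position: [0.4316, 0.0552, 0.2609]
tool_rot: [-0.0, 1.0, 0.015, -0.0]
force: [-0.7, -0.5, 0.5]
width: 0.0343
```

Run:
```python
from h import *
from cell import observe,camera
import pickle
o=observe();print(o["position"],o["width"],o["force"])
c=camera("wrist");o=observe();pickle.dump((o,c),open("w1.pkl","wb"));cv2.imwrite("pics/w1.png",c["frame"])
```

```text
[0.43159755 0.05516158 0.26092379] 0.0343126555308793 [-0.70587085 -0.45285787  0.45287637]
```

View pics/w1.png

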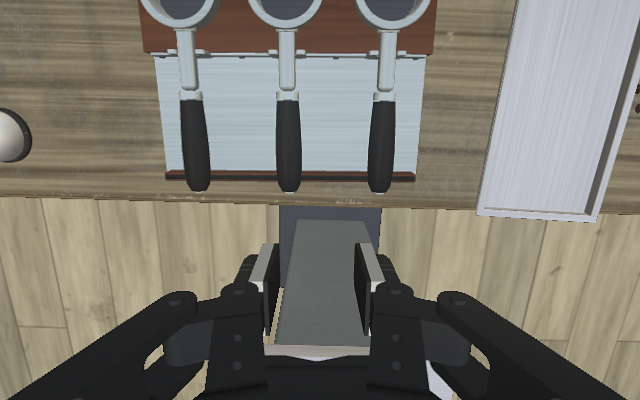

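The wrist view shows the necks from about y=32 to 90 at x≈188, 288 and 386. The handles run down to y=190 and the tray's near edge is at (480–600,218).

send_rows:
  rows:
    - {"delta_pos":[0,0,0],"yaw":0,"hand":40}
    - {"delta_pos":[0,0,0],"yaw":0,"hand":40}

```text
time_s: 1.78
position: [0.4307, 0.0516, 0.2613]
tool_rot: [0.0, 1.0, 0.012, -0.0]
force: [-0.1, -0.4, -0.1]
width: 0.0342
```

Run:
```python
from h import *
from cell import observe,camera
import pickle
ow,w=pickle.load(open("w1.pkl","rb"));o0,D=pickle.load(open("d0.pkl","rb"));t=D["top"]
print(ow["position"],ow["time_s"])
o=observe();c=camera("wrist");pickle.dump((o,c),open("w2.pkl","wb"))
print(o["position"],o["qd"].round(3) if hasattr(o["qd"],"round") else o["qd"])
q=o["tool_rot"];M=R.from_quat([*q[1:],q[0]]).as_matrix();print(np.degrees(np.arctan2(M[1,0],M[0,0])))
a=cv2.resize(c["frame"][0:260,100:620],(780,390),interpolation=cv2.INTER_CUBIC);cv2.imwrite("pics/w2c.png",a)
```

```text
[0.43095246 0.05362841 0.26091977] 1.6167
[0.43068484 0.05161473 0.26128843] [-0.008 -0.004  0.001 -0.002  0.002  0.004]
1.3411524882669514
```

View pics/w2c.png

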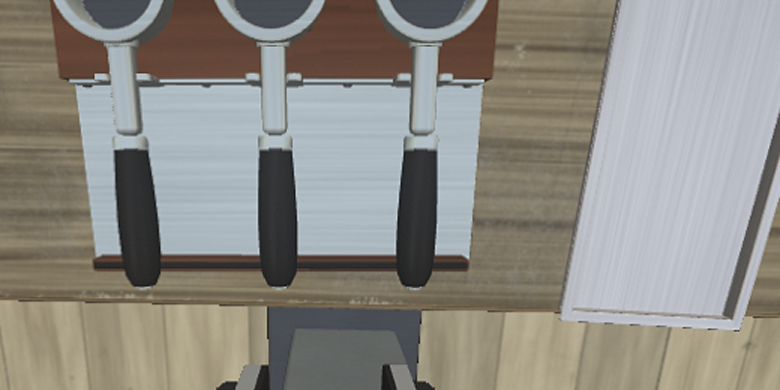

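The crop shows the black handles starting at (131,149), (276,149) and (419,149). Their tips are at (143,287), (278,287) and (413,287), and the tray's near corners at (562,320) and (740,328).

Run:
```python
from h import *
import pickle
o,w=pickle.load(open("w2.pkl","rb"));_,D=pickle.load(open("d0.pkl","rb"));t=D["top"]
ps=(np.array(o["position"]),np.array(o["tool_rot"]))
f=lambda p:((p[0]+.5)/4-.5+255,(p[1]+.5)/4-.5+180)
g=lambda p:((p[0]+.5)/1.5-.5+100,(p[1]+.5)/1.5-.5)
for a,b in [((115,247),(131,149)),((243,247),(276,149)),((369,247),(419,149)),((115,366),(143,287)),((242,366),(278,287)),((369,366),(413,287)),((522,410),(562,320)),((706,418),(740,328))]:
    x,e=tri(ray(t,f(a)),ray(w,g(b),ps));print(x.round(4),np.round(e,4))
for n,L,z in [("neck",[(127,130),(273,130),(423,130)],.046),("neckback",[(121,48),(273,48),(424,48)],.046),("black",[(131,149),(276,149),(419,149)],.048),("hmid",[(137,205),(278,205),(416,205)],.051),("tip",[(143,287),(278,287),(413,287)],.038),("tray",[(562,320),(740,328)],.016)]:
    print(n,[plane(w,g(p),z,ps)[:2].round(4).tolist() for p in L])
```

```text
[0.5013 0.1884 0.0363] [0.0005 0.0005]
[0.5037 0.0873 0.0378] [0.0008 0.0008]
[ 0.5061 -0.0129  0.029 ] [0.0008 0.0008]
[0.4075 0.1831 0.0512] [0.0022 0.0022]
[0.4126 0.0844 0.0674] [0.001 0.001]
[ 0.4141 -0.0112  0.0628] [0.0019 0.0019]
[ 0.3793 -0.1377  0.0222] [0.001 0.001]
[ 0.3744 -0.2878  0.0163] [0.0015 0.0015]
neck [[0.513, 0.1865], [0.515, 0.0885], [0.5173, -0.0118]]
neckback [[0.5634, 0.1863], [0.5653, 0.0883], [0.5676, -0.0087]]
black [[0.5008, 0.184], [0.5028, 0.0864], [0.5051, -0.0096]]
hmid [[0.4638, 0.1818], [0.4659, 0.0849], [0.4681, -0.0097]]
tip [[0.4021, 0.1867], [0.4044, 0.0862], [0.4067, -0.0141]]
tray [[0.3765, -0.1402], [0.3729, -0.2875]]
```

send_rows:
  rows:
    - {"delta_pos":[23,-33,20],"yaw":0,"hand":47}
    - {"delta_pos":[23,-33,50],"yaw":0,"hand":47}
    - {"delta_pos":[23,-33,80],"yaw":0,"hand":47}
    - {"delta_pos":[23,-33,110],"yaw":0,"hand":47}
    - {"delta_pos":[23,-33,140],"yaw":0,"hand":47}
    - {"delta_pos":[23,-33,170],"yaw":0,"hand":47}
    - {"delta_pos":[23,-33,180],"yaw":0,"hand":47}
    - {"delta_pos":[23,-33,180],"yaw":0,"hand":47}
    - {"delta_pos":[23,-33,180],"yaw":0,"hand":47}
    - {"delta_pos":[23,-33,180],"yaw":0,"hand":47}

```text
time_s: 2.67
position: [0.4542, 0.0844, 0.0824]
tool_rot: [-0.001, 1.0, 0.013, 0.001]
force: [0.3, -0.8, 1.3]
width: 0.0402
```

Run:
```python
from h import *
from cell import observe,camera
o=observe();print(o["position"],o["width"],o["force"])
c=camera("wrist");cv2.imwrite("pics/w3.png",c["frame"])
```

```text
[0.45417233 0.08441774 0.08239134] 0.04024743113585773 [ 0.32618593 -0.80665862  1.30538352]
```

View pics/w3.png

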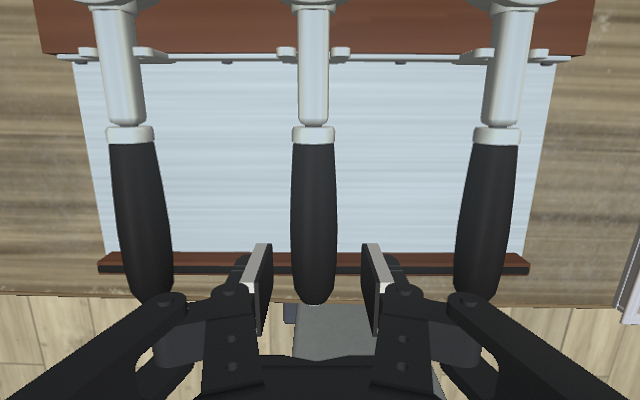

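The handle sits centred between the fingers: handle at x≈314, fingers at 262 and 378. I'll lower the gripper to straddle it.

send_rows:
  rows:
    - {"delta_pos":[0,0,15],"yaw":0,"hand":47}
    - {"delta_pos":[0,0,30],"yaw":0,"hand":47}
    - {"delta_pos":[0,0,45],"yaw":0,"hand":47}
    - {"delta_pos":[0,0,58],"yaw":0,"hand":47}
    - {"delta_pos":[0,0,58],"yaw":0,"hand":47}
    - {"delta_pos":[0,0,58],"yaw":0,"hand":47}

```text
time_s: 3.22
position: [0.4536, 0.085, 0.024]
tool_rot: [-0.001, 1.0, 0.013, 0.0]
force: [0.4, -0.5, 0.3]
width: 0.0399
```

send_rows:
  rows:
    - {"delta_pos":[0,2,0],"yaw":0,"hand":47}
    - {"delta_pos":[0,4,0],"yaw":0,"hand":47}
    - {"delta_pos":[0,6,0],"yaw":0,"hand":47}
    - {"delta_pos":[0,8,0],"yaw":0,"hand":47}
    - {"delta_pos":[0,8,0],"yaw":0,"hand":47}
    - {"delta_pos":[0,8,0],"yaw":0,"hand":47}

```text
time_s: 3.72
position: [0.4537, 0.0769, 0.0235]
tool_rot: [-0.0, 1.0, 0.013, 0.0]
force: [0.1, 0.3, 0.2]
width: 0.0403
```

send_rows:
  rows:
    - {"delta_pos":[0,1,0],"yaw":0,"hand":47}
    - {"delta_pos":[0,2,0],"yaw":0,"hand":47}
    - {"delta_pos":[0,2,0],"yaw":0,"hand":47}
    - {"delta_pos":[0,2,0],"yaw":0,"hand":47}

```text
time_s: 4.05
position: [0.4535, 0.0751, 0.0232]
tool_rot: [-0.001, 1.0, 0.013, -0.0]
force: [-0.8, 0.8, 0.7]
width: 0.0402
```

send_rows:
  rows:
    - {"delta_pos":[0,1,0],"yaw":0,"hand":47}
    - {"delta_pos":[0,2,0],"yaw":0,"hand":47}
    - {"delta_pos":[0,2,0],"yaw":0,"hand":47}
    - {"delta_pos":[0,2,0],"yaw":0,"hand":47}

```text
time_s: 4.38
position: [0.4536, 0.073, 0.0232]
tool_rot: [-0.0, 1.0, 0.013, -0.0]
force: [-1.4, 0.8, 0.0]
width: 0.04
```

send_rows:
  rows:
    - {"delta_pos":[0,0.5,0],"yaw":0,"hand":47}
    - {"delta_pos":[0,1,0],"yaw":0,"hand":47}
    - {"delta_pos":[0,1,0],"yaw":0,"hand":47}
    - {"delta_pos":[0,1,0],"yaw":0,"hand":47}

```text
time_s: 4.72
position: [0.4537, 0.072, 0.0233]
tool_rot: [-0.001, 1.0, 0.013, 0.0]
force: [-1.0, -0.2, 0.1]
width: 0.0403
```

send_rows:
  rows:
    - {"delta_pos":[0,1,0],"yaw":0,"hand":47}
    - {"delta_pos":[0,2,0],"yaw":0,"hand":47}
    - {"delta_pos":[0,2,0],"yaw":0,"hand":47}
    - {"delta_pos":[0,2,0],"yaw":0,"hand":47}

```text
time_s: 5.05
position: [0.4536, 0.0703, 0.0233]
tool_rot: [-0.001, 1.0, 0.013, -0.0]
force: [-1.7, 2.8, 0.1]
width: 0.0399
```

send_rows:
  rows:
    - {"delta_pos":[0,1,0],"yaw":0,"hand":47}
    - {"delta_pos":[0,1,0],"yaw":0,"hand":47}
    - {"delta_pos":[0,1,0],"yaw":0,"hand":47}

```text
time_s: 5.3
position: [0.4536, 0.0696, 0.0232]
tool_rot: [-0.001, 1.0, 0.013, -0.0]
force: [-1.9, 6.0, -0.6]
width: 0.0403
```

send_rows:
  rows:
    - {"delta_pos":[0,1,0],"yaw":0,"hand":47}
    - {"delta_pos":[0,1,0],"yaw":0,"hand":47}
    - {"delta_pos":[0,1,0],"yaw":0,"hand":47}

```text
time_s: 5.55
position: [0.4536, 0.0691, 0.0232]
tool_rot: [-0.002, 1.0, 0.014, -0.0]
force: [-1.7, 8.7, -0.5]
width: 0.0405
```

Run:
```python
from h import *
from cell import observe,camera
o=observe();print(o["position"],o["width"],o["force"])
c=camera("wrist");cv2.imwrite("pics/w4.png",c["frame"])
```

```text
[0.45356848 0.06905457 0.02321699] 0.04049744277684269 [-1.69396173  8.72315872 -0.54322472]
```

View pics/w4.png

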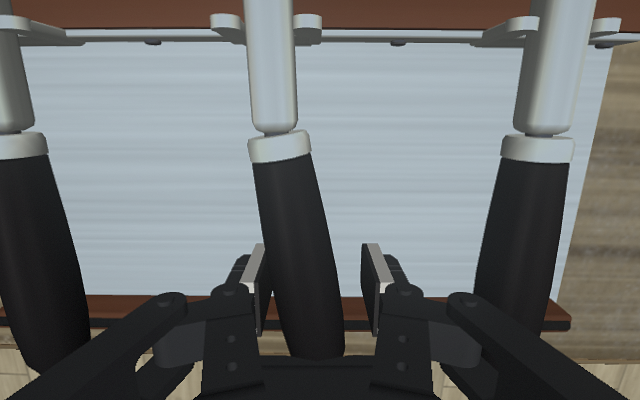

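The picture shows the middle handle bent against its neck: the collar is at (280,145) and the handle tip has swung to about (320,350). It met a stop only after about 9 mm of handle travel, so this is the loose one. Now I'll rock it to the other stop.

send_rows:
  rows:
    - {"delta_pos":[0,-4,0],"yaw":0,"hand":47}
    - {"delta_pos":[0,-8,0],"yaw":0,"hand":47}
    - {"delta_pos":[0,-11,0],"yaw":0,"hand":47}
    - {"delta_pos":[0,-14,0],"yaw":0,"hand":47}
    - {"delta_pos":[0,-17,0],"yaw":0,"hand":47}
    - {"delta_pos":[0,-20,0],"yaw":0,"hand":47}
    - {"delta_pos":[0,-22,0],"yaw":0,"hand":47}
    - {"delta_pos":[0,-24,0],"yaw":0,"hand":47}
    - {"delta_pos":[0,-26,0],"yaw":0,"hand":47}
    - {"delta_pos":[0,-28,0],"yaw":0,"hand":47}
    - {"delta_pos":[0,-28,0],"yaw":0,"hand":47}
    - {"delta_pos":[0,-28,0],"yaw":0,"hand":47}

```text
time_s: 6.6
position: [0.4533, 0.0902, 0.0233]
tool_rot: [-0.003, 1.0, 0.017, 0.0]
force: [0.2, 0.3, -0.5]
width: 0.0401
```

send_rows:
  rows:
    - {"delta_pos":[0,-1,0],"yaw":0,"hand":47}
    - {"delta_pos":[0,-2,0],"yaw":0,"hand":47}
    - {"delta_pos":[0,-2,0],"yaw":0,"hand":47}
    - {"delta_pos":[0,-2,0],"yaw":0,"hand":47}

```text
time_s: 6.93
position: [0.4532, 0.0911, 0.0233]
tool_rot: [-0.004, 1.0, 0.018, -0.0]
force: [-1.0, -0.8, -0.1]
width: 0.0402
```

send_rows:
  rows:
    - {"delta_pos":[0,-1,0],"yaw":0,"hand":47}
    - {"delta_pos":[0,-1,0],"yaw":0,"hand":47}
    - {"delta_pos":[0,-1,0],"yaw":0,"hand":47}

```text
time_s: 7.18
position: [0.4532, 0.0916, 0.0233]
tool_rot: [-0.004, 1.0, 0.018, -0.0]
force: [0.0, -1.7, -0.5]
width: 0.0403
```

Run:
```python
from cell import observe
import numpy as np
o=observe();print({k:np.round(v,4).tolist() for k,v in o.items()})
```

```text
{'time_s': 7.1833, 'joint_pos': [0.0357, 0.4128, -0.6111, 0.547, 0.0076, 3.141], 'qd': [-0.0, 0.0, -0.0004, 0.0, -0.0009, 0.0007], 'joint_torque': [0.2456, -51.1902, 22.613, -0.1569, 0.218, -0.0018], 'position': [0.4532, 0.0916, 0.0233], 'tool_rot': [-0.0038, 0.9998, 0.0181, -0.0001], 'force': [0.0205, -1.6815, -0.4531], 'torque': [-0.1087, 0.114, 0.0209], 'width': 0.0403}
```

Joint 6 is sitting at its range limit. I'll back off, lift, and turn half round, which gives the same grasp with joint 6 mid-range.

send_rows:
  rows:
    - {"delta_pos":[0,3,0],"yaw":-1,"hand":47}
    - {"delta_pos":[0,5,0],"yaw":-2,"hand":47}
    - {"delta_pos":[0,5,-20],"yaw":-2,"hand":47}
    - {"delta_pos":[0,5,-45],"yaw":-2,"hand":47}
    - {"delta_pos":[0,5,-70],"yaw":-8,"hand":47}
    - {"delta_pos":[0,5,-80],"yaw":-15,"hand":47}
    - {"delta_pos":[0,5,-80],"yaw":-22,"hand":47}
    - {"delta_pos":[0,5,-80],"yaw":-29,"hand":47}
    - {"delta_pos":[0,5,-80],"yaw":-36,"hand":47}
    - {"delta_pos":[0,5,-80],"yaw":-43,"hand":47}
    - {"delta_pos":[0,5,-80],"yaw":-50,"hand":47}
    - {"delta_pos":[0,5,-80],"yaw":-57,"hand":47}

```text
time_s: 8.18
position: [0.4535, 0.0858, 0.1033]
tool_rot: [-0.003, 0.868, 0.496, 0.002]
force: [-0.0, -0.2, 0.1]
width: 0.0402
```

send_rows:
  rows:
    - {"yaw":-7,"delta_pos":[0,0,0],"hand":47}
    - {"yaw":-14,"delta_pos":[0,0,0],"hand":47}
    - {"yaw":-21,"delta_pos":[0,0,0],"hand":47}
    - {"yaw":-28,"delta_pos":[0,0,0],"hand":47}
    - {"yaw":-35,"delta_pos":[0,0,0],"hand":47}
    - {"yaw":-42,"delta_pos":[0,0,0],"hand":47}
    - {"yaw":-49,"delta_pos":[0,0,0],"hand":47}
    - {"yaw":-56,"delta_pos":[0,0,0],"hand":47}
    - {"yaw":-63,"delta_pos":[0,0,0],"hand":47}
    - {"yaw":-70,"delta_pos":[0,0,0],"hand":47}
    - {"yaw":-77,"delta_pos":[0,0,0],"hand":47}
    - {"yaw":-84,"delta_pos":[0,0,0],"hand":47}

```text
time_s: 9.18
position: [0.4535, 0.0858, 0.1033]
tool_rot: [-0.001, 0.313, 0.95, 0.004]
force: [0.5, 0.4, -0.5]
width: 0.0402
```

send_rows:
  rows:
    - {"yaw":-7,"delta_pos":[0,0,0],"hand":47}
    - {"yaw":-14,"delta_pos":[0,0,0],"hand":47}
    - {"yaw":-21,"delta_pos":[0,0,0],"hand":47}
    - {"yaw":-28,"delta_pos":[0,0,0],"hand":47}
    - {"yaw":-35,"delta_pos":[0,0,0],"hand":47}
    - {"yaw":-38,"delta_pos":[0,0,0],"hand":47}
    - {"yaw":-38,"delta_pos":[0,0,0],"hand":47}
    - {"yaw":-38,"delta_pos":[0,0,0],"hand":47}

```text
time_s: 9.85
position: [0.4534, 0.0859, 0.1033]
tool_rot: [-0.0, -0.009, 1.0, 0.004]
force: [-0.2, -0.3, 0.4]
width: 0.0398
```

```bash
cat > st.py <<'E'
from h import *
from cell import observe,camera
def st():
    o=observe();q=o["tool_rot"];M=R.from_quat([*q[1:],q[0]]).as_matrix()
    print(np.round(o["position"],4),round(o["time_s"],2),np.round(o["width"],4),"F",np.round(o["force"],1),"yaw",np.degrees(np.arctan2(M[1,0],M[0,0])).round(2),"j",np.round(o["joint_pos"],3));return o,M
E
python3 - <<'E'
from st import *
o,M=st();print(M.T@(np.array([.4525,.0855,.08])-o["position"]))
c=camera("wrist");cv2.imwrite("pics/w5.png",c["frame"])
E
```

```text
[0.4534 0.0859 0.1033] 9.85 0.0398 F [-0.2 -0.3  0.4] yaw -179.01 j [ 0.023  0.293 -0.522  0.757  0.008  0.006]
[ 0.00092046 -0.00054461  0.02331051]
```

View pics/w5.png

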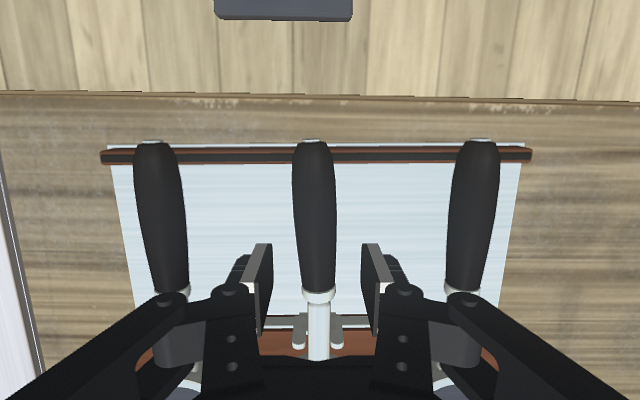

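Turned half round, the view shows the middle handle straight and centred between the fingers at x≈313. I'll lower again and rock to both stops.

send_rows:
  rows:
    - {"delta_pos":[0,0,20],"yaw":0,"hand":47}
    - {"delta_pos":[0,0,40],"yaw":0,"hand":47}
    - {"delta_pos":[0,0,60],"yaw":0,"hand":47}
    - {"delta_pos":[0,0,80],"yaw":0,"hand":47}
    - {"delta_pos":[0,0,80],"yaw":0,"hand":47}
    - {"delta_pos":[0,3,80],"yaw":0,"hand":47}
    - {"delta_pos":[0,6,80],"yaw":0,"hand":47}
    - {"delta_pos":[0,8,80],"yaw":0,"hand":47}
    - {"delta_pos":[0,10,80],"yaw":0,"hand":47}
    - {"delta_pos":[0,12,80],"yaw":0,"hand":47}
    - {"delta_pos":[0,12,80],"yaw":0,"hand":47}
    - {"delta_pos":[0,12,80],"yaw":0,"hand":47}

```text
time_s: 10.9
position: [0.4535, 0.0989, 0.0238]
tool_rot: [0.0, -0.01, 1.0, 0.004]
force: [-0.1, -0.7, 0.1]
width: 0.0403
```

send_rows:
  rows:
    - {"delta_pos":[0,1,0],"yaw":0,"hand":47}
    - {"delta_pos":[0,2,0],"yaw":0,"hand":47}
    - {"delta_pos":[0,2,0],"yaw":0,"hand":47}
    - {"delta_pos":[0,2,0],"yaw":0,"hand":47}

```text
time_s: 11.23
position: [0.4532, 0.1006, 0.0234]
tool_rot: [-0.0, -0.009, 1.0, 0.004]
force: [0.2, -2.1, 0.3]
width: 0.0402
```

send_rows:
  rows:
    - {"delta_pos":[0,1,0],"yaw":0,"hand":47}
    - {"delta_pos":[0,2,0],"yaw":0,"hand":47}
    - {"delta_pos":[0,2,0],"yaw":0,"hand":47}

```text
time_s: 11.48
position: [0.453, 0.1025, 0.0234]
tool_rot: [-0.0, -0.009, 1.0, 0.004]
force: [-0.4, -2.4, 1.2]
width: 0.0401
```

send_rows:
  rows:
    - {"delta_pos":[0,1,0],"yaw":0,"hand":47}
    - {"delta_pos":[0,1,0],"yaw":0,"hand":47}
    - {"delta_pos":[0,1,0],"yaw":0,"hand":47}

```text
time_s: 11.73
position: [0.4529, 0.1033, 0.0234]
tool_rot: [-0.0, -0.009, 1.0, 0.003]
force: [-0.5, -5.3, 1.5]
width: 0.0402
```

send_rows:
  rows:
    - {"delta_pos":[0,1,0],"yaw":0,"hand":47}
    - {"delta_pos":[0,1,0],"yaw":0,"hand":47}
    - {"delta_pos":[0,1,0],"yaw":0,"hand":47}

```text
time_s: 11.98
position: [0.4528, 0.1039, 0.0233]
tool_rot: [-0.0, -0.009, 1.0, 0.003]
force: [-0.5, -8.0, 1.2]
width: 0.0403
```

The left stop is at y≈0.103 and firm. Now I'll go back through to the right stop.

send_rows:
  rows:
    - {"delta_pos":[0,-4,0],"yaw":0,"hand":47}
    - {"delta_pos":[0,-8,0],"yaw":0,"hand":47}
    - {"delta_pos":[0,-12,0],"yaw":0,"hand":47}
    - {"delta_pos":[0,-15,0],"yaw":0,"hand":47}
    - {"delta_pos":[0,-18,0],"yaw":0,"hand":47}
    - {"delta_pos":[0,-21,0],"yaw":0,"hand":47}
    - {"delta_pos":[0,-24,0],"yaw":0,"hand":47}
    - {"delta_pos":[0,-27,0],"yaw":0,"hand":47}
    - {"delta_pos":[0,-30,0],"yaw":0,"hand":47}
    - {"delta_pos":[0,-33,0],"yaw":0,"hand":47}
    - {"delta_pos":[0,-33,0],"yaw":0,"hand":47}
    - {"delta_pos":[0,-33,0],"yaw":0,"hand":47}

```text
time_s: 12.98
position: [0.4537, 0.0714, 0.0232]
tool_rot: [-0.0, -0.009, 1.0, 0.004]
force: [0.4, 0.4, -0.7]
width: 0.0401
```

send_rows:
  rows:
    - {"delta_pos":[0,-1,0],"yaw":0,"hand":47}
    - {"delta_pos":[0,-2,0],"yaw":0,"hand":47}
    - {"delta_pos":[0,-2,0],"yaw":0,"hand":47}
    - {"delta_pos":[0,-2,0],"yaw":0,"hand":47}

```text
time_s: 13.32
position: [0.4537, 0.0702, 0.0232]
tool_rot: [-0.0, -0.01, 1.0, 0.004]
force: [-1.1, 4.4, 0.1]
width: 0.0404
```

send_rows:
  rows:
    - {"delta_pos":[0,-1,0],"yaw":0,"hand":47}
    - {"delta_pos":[0,-1,0],"yaw":0,"hand":47}
    - {"delta_pos":[0,-1,0],"yaw":0,"hand":47}

```text
time_s: 13.57
position: [0.4536, 0.0695, 0.0231]
tool_rot: [-0.0, -0.01, 1.0, 0.005]
force: [-0.7, 6.6, -0.8]
width: 0.04
```

Both stops are confirmed: about 20 mm of total travel, while a sound handle would have about 8. I'll bring the handle back to straight, then rise and go to the neck.

send_rows:
  rows:
    - {"delta_pos":[0,5,0],"yaw":0,"hand":47}
    - {"delta_pos":[0,10,0],"yaw":0,"hand":47}
    - {"delta_pos":[0,15,0],"yaw":0,"hand":47}
    - {"delta_pos":[0,20,0],"yaw":0,"hand":47}
    - {"delta_pos":[0,25,0],"yaw":0,"hand":47}
    - {"delta_pos":[0,25,0],"yaw":0,"hand":47}
    - {"delta_pos":[0,22,0],"yaw":0,"hand":47}
    - {"delta_pos":[0,20,-20],"yaw":0,"hand":47}
    - {"delta_pos":[0,20,-40],"yaw":0,"hand":47}
    - {"delta_pos":[0,20,-57],"yaw":0,"hand":47}
    - {"delta_pos":[0,20,-57],"yaw":0,"hand":47}
    - {"delta_pos":[0,20,-57],"yaw":0,"hand":47}

```text
time_s: 14.57
position: [0.4542, 0.0879, 0.0809]
tool_rot: [0.001, -0.009, 1.0, 0.004]
force: [0.5, 0.2, -0.6]
width: 0.0396
```

Run:
```python
from st import *
o,M=st();print(1000*M.T@(np.array([.5305,.0875,.080])-o["position"]))
```

```text
[0.4542 0.0879 0.0809] 14.57 0.0396 F [ 0.5  0.2 -0.6] yaw -178.94 j [ 0.028  0.323 -0.55   0.696  0.007  0.009]
[-76.27084142  -1.78431013   1.07445696]
```

send_rows:
  rows:
    - {"delta_pos":[-25,-2,0],"yaw":-0.2,"hand":47}
    - {"delta_pos":[-50,-2,0],"yaw":-0.4,"hand":47}
    - {"delta_pos":[-76,-2,0],"yaw":-0.4,"hand":47}
    - {"delta_pos":[-76,-2,0],"yaw":-0.4,"hand":47}
    - {"delta_pos":[-76,-2,0],"yaw":-0.4,"hand":47}
    - {"delta_pos":[-76,-2,0],"yaw":-0.4,"hand":47}
    - {"delta_pos":[-76,-2,0],"yaw":-0.4,"hand":47}

```text
time_s: 15.15
position: [0.5279, 0.0875, 0.0795]
tool_rot: [-0.001, -0.013, 1.0, 0.004]
force: [-0.2, -0.4, 0.4]
width: 0.04
```

Run:
```python
from st import *
import pickle
o,M=st()
w=camera("wrist");ps=(np.array(o["position"]),np.array(o["tool_rot"]))
im=w["frame"].copy()
# expected: joint front end, grasp point, fork, at neck top
pts=[(.5145,.087,.046),(.5305,.0875,.046),(.5485,.0879,.046)]
for p in proj(w,pts,ps): cv2.drawMarker(im,(int(round(p[0])),int(round(p[1]))),(0,0,255),0,10,1)
cv2.imwrite("pics/w6.png",im)
```

```text
[0.5279 0.0875 0.0795] 15.15 0.04 F [-0.2 -0.4  0.4] yaw -178.52 j [ 0.023  0.445 -0.356  0.772  0.008 -0.003]
```

View pics/w6.png

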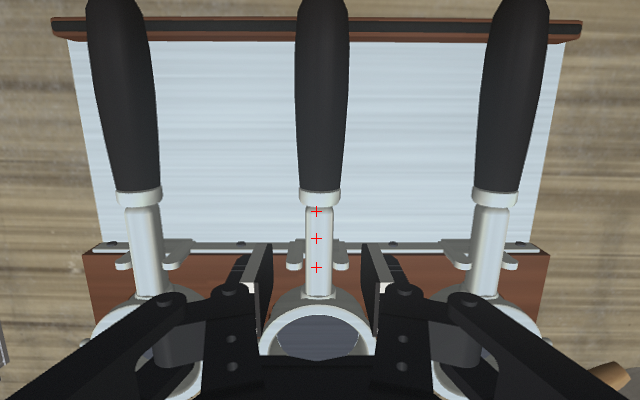

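The markers fall along the bare neck: neck end at (318,206), fork tops at y≈267, neck centred at x≈318 between the fingers. I'll descend and close gently.

send_rows:
  rows:
    - {"delta_pos":[0,0,15],"yaw":0,"hand":47}
    - {"delta_pos":[0,0,30],"yaw":0,"hand":47}
    - {"delta_pos":[0,0,45],"yaw":0,"hand":47}
    - {"delta_pos":[0,0,55],"yaw":0,"hand":47}
    - {"delta_pos":[0,0,59],"yaw":0,"hand":47}
    - {"delta_pos":[0,0,59],"yaw":0,"hand":47}
    - {"delta_pos":[0,0,59],"yaw":0,"hand":47}

```text
time_s: 15.78
position: [0.5294, 0.0881, 0.0216]
tool_rot: [0.0, -0.013, 1.0, 0.004]
force: [-0.3, -0.7, 0.5]
width: 0.0402
```

send_rows:
  squeeze: 25
  rows:
    - {"delta_pos":[0,0,0],"yaw":0,"hand":35}
    - {"delta_pos":[0,0,0],"yaw":0,"hand":25}
    - {"delta_pos":[0,0,0],"yaw":0,"hand":15}
    - {"delta_pos":[0,0,0],"yaw":0,"hand":5}
    - {"delta_pos":[0,0,0],"yaw":0,"hand":0}
    - {"delta_pos":[0,0,0],"yaw":0,"hand":0}
    - {"delta_pos":[0,0,0],"yaw":0,"hand":0}
    - {"delta_pos":[0,0,0],"yaw":0,"hand":0}

```text
time_s: 16.45
position: [0.5299, 0.0881, 0.0219]
tool_rot: [0.0, -0.013, 1.0, 0.004]
force: [-2.0, 0.4, 7.2]
width: 0.0158
```

send_rows:
  squeeze: 100
  rows:
    - {"delta_pos":[0,0,0],"yaw":0,"hand":0}
    - {"delta_pos":[0,0,0],"yaw":0,"hand":0}
    - {"delta_pos":[0,0,0],"yaw":0,"hand":0}
    - {"delta_pos":[0,0,0],"yaw":0,"hand":0}

```text
time_s: 16.78
position: [0.5299, 0.0881, 0.0221]
tool_rot: [0.001, -0.013, 1.0, 0.004]
force: [-1.9, 0.5, 8.5]
width: 0.0145
```

send_rows:
  rows:
    - {"delta_pos":[0,0,-2],"yaw":0,"hand":0}
    - {"delta_pos":[0,0,-4],"yaw":0,"hand":0}
    - {"delta_pos":[0,0,-7],"yaw":0,"hand":0}
    - {"delta_pos":[0,0,-10],"yaw":0,"hand":0}
    - {"delta_pos":[0,0,-10],"yaw":0,"hand":0}

```text
time_s: 17.2
position: [0.529, 0.0879, 0.0315]
tool_rot: [-0.0, -0.013, 1.0, 0.004]
force: [0.1, -0.6, -4.9]
width: 0.0139
```

send_rows:
  rows:
    - {"delta_pos":[0,0,-5],"yaw":0,"hand":0}
    - {"delta_pos":[0,0,-12],"yaw":0,"hand":0}
    - {"delta_pos":[0,0,-20],"yaw":0,"hand":0}
    - {"delta_pos":[0,0,-30],"yaw":0,"hand":0}
    - {"delta_pos":[0,0,-40],"yaw":0,"hand":0}
    - {"delta_pos":[0,0,-50],"yaw":0,"hand":0}
    - {"delta_pos":[0,0,-60],"yaw":0,"hand":0}
    - {"delta_pos":[0,0,-70],"yaw":0,"hand":0}
    - {"delta_pos":[0,0,-75],"yaw":0,"hand":0}
    - {"delta_pos":[0,0,-75],"yaw":0,"hand":0}
    - {"delta_pos":[0,0,-75],"yaw":0,"hand":0}

```text
time_s: 18.12
position: [0.5295, 0.0874, 0.1065]
tool_rot: [0.0, -0.013, 1.0, 0.004]
force: [-0.5, -0.1, -5.0]
width: 0.0144
```

Run:
```python
from st import *
o,M=st();print(1000*M.T@(np.array([.5265,-.2182,.107])-o["position"]),np.round(o["torque"],2))
w=camera("wrist");s=camera("side")
a=cv2.resize(s["frame"][110:290,230:440],None,fx=2.2,fy=2.2,interpolation=cv2.INTER_CUBIC)
b=cv2.resize(w["frame"],None,fx=.5,fy=.5);b=cv2.copyMakeBorder(b,0,a.shape[0]-200,0,0,0)
cv2.imwrite("pics/lift.png",np.hstack([a,b]))
```

```text
[0.5295 0.0874 0.1065] 18.12 0.0144 F [-0.5 -0.1 -5. ] yaw -178.52 j [ 0.023  0.415 -0.322  0.834  0.008 -0.003]
[  10.84288935 -305.4194465    -2.8548852 ] [-0.03  0.2  -0.  ]
```

View pics/lift.png

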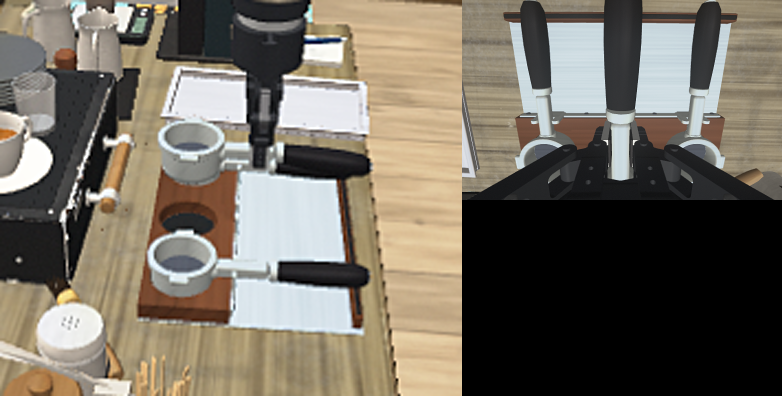

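The lift is clean: the middle well is empty, the neighbours are seated and the portafilter hangs level. Measured weight is 5.0 N, about 0.51 kg. Moving it over the tray.

send_rows:
  rows:
    - {"delta_pos":[1,-10,0],"yaw":0.3,"hand":0}
    - {"delta_pos":[2,-30,0],"yaw":0.6,"hand":0}
    - {"delta_pos":[3,-55,0],"yaw":0.9,"hand":0}
    - {"delta_pos":[4,-80,-1],"yaw":1.2,"hand":0}
    - {"delta_pos":[5,-105,-1],"yaw":1.5,"hand":0}
    - {"delta_pos":[6,-130,-1],"yaw":1.8,"hand":0}
    - {"delta_pos":[7,-155,-1],"yaw":2.1,"hand":0}
    - {"delta_pos":[8,-180,-2],"yaw":2.4,"hand":0}
    - {"delta_pos":[9,-205,-2],"yaw":2.7,"hand":0}
    - {"delta_pos":[10,-230,-2],"yaw":3,"hand":0}
    - {"delta_pos":[11,-255,-3],"yaw":3.3,"hand":0}
    - {"delta_pos":[11,-275,-3],"yaw":3.3,"hand":0}

```text
time_s: 19.22
position: [0.5247, -0.1901, 0.1068]
tool_rot: [-0.001, 0.017, 1.0, 0.004]
force: [1.1, 0.4, -4.7]
width: 0.0137
```

send_rows:
  rows:
    - {"delta_pos":[0,-15,0],"yaw":0,"hand":0}
    - {"delta_pos":[0,-25,0],"yaw":0,"hand":0}
    - {"delta_pos":[0,-30,0],"yaw":0,"hand":0}
    - {"delta_pos":[0,-30,0],"yaw":0,"hand":0}
    - {"delta_pos":[0,-30,0],"yaw":0,"hand":0}
    - {"delta_pos":[0,-30,0],"yaw":0,"hand":0}

```text
time_s: 19.72
position: [0.5244, -0.2167, 0.1069]
tool_rot: [-0.0, 0.015, 1.0, 0.004]
force: [-0.6, -0.5, -5.3]
width: 0.0141
```

Run:
```python
from st import *
o,M=st();print(1000*M.T@(np.array([.5265,-.2182,.107])-o["position"]),np.round(o["torque"],2))
w=camera("wrist");t=camera("top");s=camera("side")
A=cv2.resize(w["frame"],(480,300))
f=lambda im,x,y,W,H:cv2.resize(im["frame"][y:y+H,x:x+W],(W*3,H*3),interpolation=cv2.INTER_CUBIC)
a=f(s,290,100,130,100);a=cv2.copyMakeBorder(a,0,0,0,0,0)
b=f(t,370,180,90,115)
H=max(600,0);c=np.zeros((600,760,3),np.uint8);c[:300,:480]=A;c[300:600,:390]=a;c[:345,480:750]=b
cv2.imwrite("pics/tray.png",c)
```

```text
[ 0.5244 -0.2167  0.1069] 19.72 0.0141 F [-0.6 -0.5 -5.3] yaw 178.24 j [-0.525  0.47  -0.229  0.877  0.007 -0.494]
[-2.09725549 -1.4288951  -0.12038008] [-0.03  0.2  -0.02]
```

View pics/tray.png

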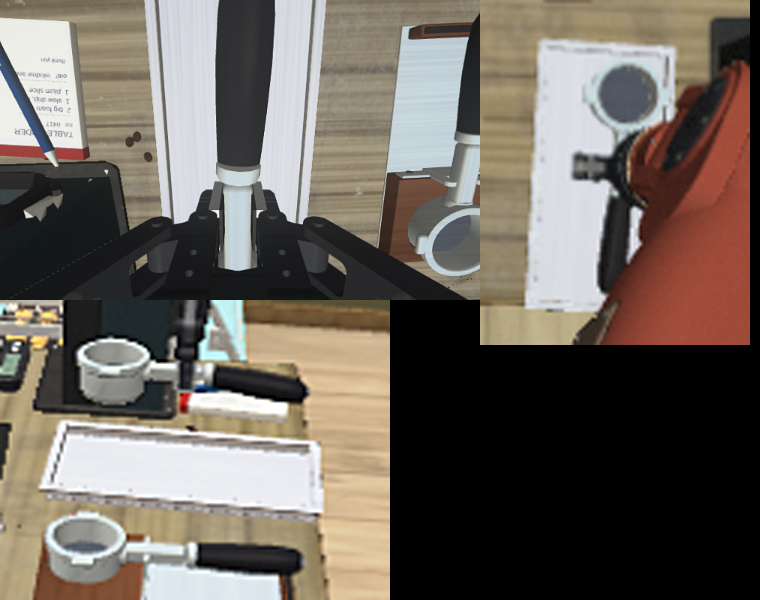

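In the picture the portafilter is lined up over the tray: handle at x≈245 between the tray's inner sides at 165 and 318, with the loose handle sagging. Lowering.

send_rows:
  rows:
    - {"delta_pos":[0,0,8],"yaw":0,"hand":0}
    - {"delta_pos":[0,0,18],"yaw":0,"hand":0}
    - {"delta_pos":[0,0,28],"yaw":0,"hand":0}
    - {"delta_pos":[0,0,38],"yaw":0,"hand":0}
    - {"delta_pos":[0,0,48],"yaw":0,"hand":0}
    - {"delta_pos":[0,0,58],"yaw":0,"hand":0}
    - {"delta_pos":[0,0,66],"yaw":0,"hand":0}
    - {"delta_pos":[0,0,73],"yaw":0,"hand":0}
    - {"delta_pos":[0,0,78],"yaw":0,"hand":0}
    - {"delta_pos":[0,0,82],"yaw":0,"hand":0}
    - {"delta_pos":[0,0,83],"yaw":0,"hand":0}
    - {"delta_pos":[0,0,83],"yaw":0,"hand":0}

```text
time_s: 20.87
position: [0.5245, -0.2172, 0.0239]
tool_rot: [-0.0, 0.016, 1.0, 0.004]
force: [-0.1, -0.6, -4.0]
width: 0.0138
```

send_rows:
  rows:
    - {"delta_pos":[0,0,1],"yaw":0,"hand":0}
    - {"delta_pos":[0,0,2],"yaw":0,"hand":0}
    - {"delta_pos":[0,0,3],"yaw":0,"hand":0}
    - {"delta_pos":[0,0,3],"yaw":0,"hand":0}
    - {"delta_pos":[0,0,3],"yaw":0,"hand":0}

```text
time_s: 21.28
position: [0.5245, -0.2171, 0.0211]
tool_rot: [-0.0, 0.016, 1.0, 0.004]
force: [-0.4, -0.5, -5.6]
width: 0.0141
```

send_rows:
  rows:
    - {"delta_pos":[0,0,1],"yaw":0,"hand":0}
    - {"delta_pos":[0,0,1.5],"yaw":0,"hand":0}
    - {"delta_pos":[0,0,1.5],"yaw":0,"hand":0}
    - {"delta_pos":[0,0,1.5],"yaw":0,"hand":0}

```text
time_s: 21.62
position: [0.5244, -0.2171, 0.0194]
tool_rot: [-0.0, 0.016, 1.0, 0.004]
force: [-0.1, -2.0, -5.2]
width: 0.0136
```

send_rows:
  rows:
    - {"delta_pos":[0,0,1],"yaw":0,"hand":0}
    - {"delta_pos":[0,0,1],"yaw":0,"hand":0}
    - {"delta_pos":[0,0,1],"yaw":0,"hand":0}

```text
time_s: 21.87
position: [0.5246, -0.2172, 0.0186]
tool_rot: [-0.0, 0.016, 1.0, 0.004]
force: [-0.6, -0.6, -3.1]
width: 0.014
```

send_rows:
  rows:
    - {"delta_pos":[0,0,0.7],"yaw":0,"hand":0}
    - {"delta_pos":[0,0,0.7],"yaw":0,"hand":0}
    - {"delta_pos":[0,0,0.7],"yaw":0,"hand":0}

```text
time_s: 22.12
position: [0.5246, -0.2172, 0.0181]
tool_rot: [-0.0, 0.016, 1.0, 0.004]
force: [-2.7, 0.7, 2.0]
width: 0.0143
```

The bowl is on the tray floor: the load is off the wrist. Releasing in stages.

send_rows:
  squeeze: 20
  rows:
    - {"delta_pos":[0,0,0],"yaw":0,"hand":0}
    - {"delta_pos":[0,0,0],"yaw":0,"hand":0}
    - {"delta_pos":[0,0,0],"yaw":0,"hand":0}

```text
time_s: 22.37
position: [0.5245, -0.2172, 0.018]
tool_rot: [-0.0, 0.016, 1.0, 0.004]
force: [-3.5, 0.6, 3.6]
width: 0.0144
```

send_rows:
  rows:
    - {"delta_pos":[0,0,0],"yaw":0,"hand":18}
    - {"delta_pos":[0,0,0],"yaw":0,"hand":20}
    - {"delta_pos":[0,0,0],"yaw":0,"hand":22}
    - {"delta_pos":[0,0,0],"yaw":0,"hand":24}
    - {"delta_pos":[0,0,0],"yaw":0,"hand":28}
    - {"delta_pos":[0,0,0],"yaw":0,"hand":34}
    - {"delta_pos":[0,0,0],"yaw":0,"hand":40}
    - {"delta_pos":[0,0,0],"yaw":0,"hand":45}
    - {"delta_pos":[0,0,0],"yaw":0,"hand":45}
    - {"delta_pos":[0,0,0],"yaw":0,"hand":45}

```text
time_s: 23.2
position: [0.5245, -0.2171, 0.0178]
tool_rot: [-0.0, 0.016, 1.0, 0.004]
force: [0.2, -0.4, -0.6]
width: 0.0386
```

send_rows:
  rows:
    - {"delta_pos":[0,0,-10],"yaw":0,"hand":45}
    - {"delta_pos":[0,0,-25],"yaw":0,"hand":45}
    - {"delta_pos":[0,0,-45],"yaw":0,"hand":45}
    - {"delta_pos":[0,0,-65],"yaw":0,"hand":45}
    - {"delta_pos":[0,0,-85],"yaw":0,"hand":45}
    - {"delta_pos":[0,0,-105],"yaw":0,"hand":45}
    - {"delta_pos":[0,0,-125],"yaw":0,"hand":45}
    - {"delta_pos":[30,0,-150],"yaw":0,"hand":45}
    - {"delta_pos":[60,0,-170],"yaw":0,"hand":45}
    - {"delta_pos":[90,0,-180],"yaw":0,"hand":45}
    - {"delta_pos":[120,0,-190],"yaw":0,"hand":45}
    - {"delta_pos":[120,0,-190],"yaw":0,"hand":45}

```text
time_s: 24.2
position: [0.4011, -0.2142, 0.2103]
tool_rot: [-0.0, 0.016, 1.0, 0.003]
force: [1.7, -0.4, 0.8]
width: 0.0384
```

Run:
```python
from st import *
o,M=st()
w=camera("wrist");t=camera("top");s=camera("side")
A=cv2.resize(w["frame"],(480,300))
f=lambda im,x,y,W,H:cv2.resize(im["frame"][y:y+H,x:x+W],(W*3,H*3),interpolation=cv2.INTER_CUBIC)
c=np.zeros((600,800,3),np.uint8);c[:300,:480]=A;c[300:600,:390]=f(s,290,120,130,100);c[:345,480:750]=f(t,370,180,90,115)
c[350:590,400:800]=cv2.resize(s["frame"][120:300,120:420],(400,240))
cv2.imwrite("pics/end.png",c)
```

```text
[ 0.4011 -0.2142  0.2103] 24.2 0.0384 F [ 1.7 -0.4  0.8] yaw 178.12 j [-0.655  0.175 -0.363  1.037  0.005 -0.622]
```

View pics/end.png

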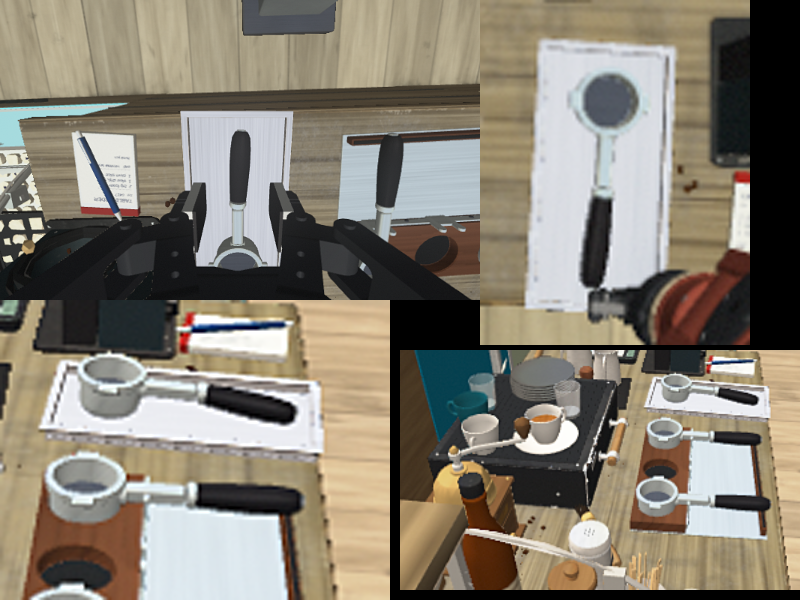

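The final picture shows the portafilter upright inside the tray, clear of its walls, with the bowl at (608,100) in the top crop. The two others are still seated in the dock. I'll let the arm settle and hand in.

send_rows:
  rows:
    - {"delta_pos":[0,0,-30],"yaw":0,"hand":45}
    - {"delta_pos":[0,0,-30],"yaw":0,"hand":45}
    - {"delta_pos":[0,0,-30],"yaw":0,"hand":45}
    - {"delta_pos":[0,0,-30],"yaw":0,"hand":45}
    - {"delta_pos":[0,0,-30],"yaw":0,"hand":45}

```text
time_s: 24.77
position: [0.4047, -0.2147, 0.237]
tool_rot: [-0.001, 0.016, 1.0, 0.004]
force: [-1.0, 0.2, -0.0]
width: 0.0382
```

```bash
python3 -c "
from st import *
from cell import sign_off
st();print(sign_off())"
```

```text
[ 0.4047 -0.2147  0.237 ] 24.77 0.0382 F [-1.   0.2 -0. ] yaw 178.2 j [-0.652  0.165 -0.303  1.109  0.006 -0.62 ]
the job is handed in; nothing more can be done
None
```

The middle portafilter had the loose handle, and it now stands bowl upright inside the tray. The job was handed in at 24.8 s.

- **Finding it:** I rocked the middle handle to firm stops on both sides and back. It travelled about 20 mm in all, against about 8 mm for a sound one, and the wrist camera showed it bent at the joint. I never pushed it with more than 9 N. Since it was plainly loose, I did not rock the other two.
- **Moving it:** I lifted it straight out by the steel neck; it weighed about 5 N. I lowered it until the bowl took the load and let go in stages.
- **Last checks:** The final pictures show it inside the tray and clear of the walls, with the other two still seated in the dock. Nothing else in view has moved. After release the wrist force was near zero, and the arm is clear of everything.
- **What went wrong:** On the first rocking pass joint 6 sat at 3.141, right at its range limit of 3.14. It stalled part of that stroke, so I turned the tool half round and repeated the rocking in full. It left a tool tilt of about half a degree, which did no harm. I can't tell from here whether the limit counts as passed.

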